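Load a polarimeter tube and shut the sample drawer

ROBOT

A 6-joint arm with a two-finger parallel gripper is mounted at the origin on a cart in front of the work surface, level with it; the furniture and walls round the work are solid. World frame = base frame: x ahead of the robot, y to its left, z up, the work surface at z = 0. Lengths are in m, angles in rad, forces in N, time in s.
With the tool pointing down it reaches from about 0.225 to 0.875 m from the base axis. Payload 3.4 kg.
Tool frame: the origin (TCP) lies at the very end of the fingers, on their centre line; the grasp point (between the pads) lies 19 mm behind it (grip_depth is the distance from the TCP to the grasp point, in m); x points along the fingers, z is the direction in which the jaws open and shut, and the axes are right-handed (so a half turn about x gives the same grasp; the last joint's range is limited). The gripper opens to 85 mm and grips with 20 to 120 N. Pads are 22 mm wide; open, the fingers measure 114 mm over their backs; the gripper's body (76 mm by 85 mm) begins 54 mm behind the grasp point. The pads swing forward as they close: fully open they stand 13 mm farther back than shut.
Start: joints at [1.18, 0.276, 1.505, -0, 1.361, -0.121], TCP at [0.153, 0.554, 0.231] pointing down, gripper open.
Joint ranges: [-2.89, 2.89], [-0.75, 2.08], [0.22, 2.7], [-1.18, 4.32], [0.11, 2.71], [-2.7, 2.7]. Speed limits (rad/s): [2.57, 2.57, 3.14, 3.14, 3.14, 3.14].

INTERFACE

Orientations are given as a unit quaternion [w, x, y, z].
In Python, from rig import get_state, get_image, sign_off, grip_depth gives the robot as it stands. The module is installed in compiled form; this text tells all that it offers.
- The arm moves only by the tool arm_command, never from a script. Its argument "series" is a list of rows, each an object with "dp": the shift along the tool's x, y, z scaled (see below), a list of three; "angular": the turn, a rotation vector about the tool's x, y, z scaled (see below), a list of three; "gripper": the finger opening in mm, from 0 to 85.4. A call has exactly 8 rows; each row shifts and turns the pose as measured when the row begins, along the tool's axes as they then stand; what a row does not reach is not made up. The controller multiplies each number of a shift by 0.12 m and each number of a turn by 90 degrees. A row lasts 1/8 s, in which the tool goes at most 62.5 mm and 10.7 degrees, less where a joint would pass 70% of its speed; a pose out of reach is approached as far as the arm can. A call with a number of a shift or a turn outside -1 to 1 is refused whole. A call with a gripper value outside its range is refused whole. The fingers move at their own pace and stop on an object; "grip_force" is the grip in N (left out, the last holds). Time passes only in rows, so rows that do not move let the fingers close, or fill a call up. It gives the time, the measured TCP pose, the force and the opening at its end, in the units of the state.
- get_state(): the state, without advancing time (a new reading comes with each control period).
- get_image(name): name is "scene" or "top" or "wrist"; returns a dict with "image" (400x640x3 uint8, blue, green, red), "depth" (400x640 float32, m along the optical axis (not along the pixel's ray), 0 where there is no reading), "mtx" (3x3 intrinsics, pixels), "view" (4x4, takes a point from world to camera coordinates); the wrist camera has in their place "mount" (4x4, takes a point from camera to tool coordinates, whose origin is the TCP and whose axes are the tool frame's). Camera axes: x right, y up, looking along -z (the intrinsics and any distortion apply to the point x, -y, -z); pixel columns grow to the right and rows downward; lengths in m; the calibration is good to about 2 mm. A picture is of the moment at which its call begins: read the wrist's pose just before it.
- sign_off(): hands the job in, once; it reports no verdict.
The state is a dict: "clock": time; "qpos": joint angles; "qd": joint speeds; "effort": joint torques, N m; "position": TCP position; "ee_rot": TCP orientation; "contact_force": force on the tool from outside, world axes, zero at the start; "moment": the same for the moment, N m; "width": finger opening in m.
Only numpy, scipy, OpenCV 4.12 (cv2) and the standard library are available. Lean on these libraries where they do the work, as an engineer would, in place of code of your own. Each camera call takes 0.05 s, during which the arm holds its last target. There are 200 camera calls.

TASK

Load the polarimeter: lay the sample tube with the blue end fittings into the two V-rests of the open sample drawer, and push it along them until its end meets the stop plate on the drawer's left. Then slide the drawer fully shut. Handle the glass tube gently, and leave the brass-ended tube lying in the green-grey rest.

Things in the scene. Friction and masses are not known exactly. Their poses are not given: they have to be found in the camera images.
- blue_tube: The sample tube to load: straight round glass tube with blue metal end fittings, 120 long, about 0.12 kg. Fittings 24 in diameter, 24 long, with flat ends; the glass between is 20 in diameter, 72 long (grip it there, across the tube). Origin: on the axis half-way along; its y axis runs along the tube. Both ends are alike. It starts level in the green-grey rest.
- brass_tube_center (a point): Middle of a second tube of the same shape and size with brass-coloured end fittings, beside the first in the green-grey rest, 80 from it (which lies in which place varies). It stays there.
- tube_rest: Green-grey plastic rest, fixed: base plate 160 (x) by 116 (y), 10 thick, with V-supports that carry two tubes by their end fittings, tube axes along its y at x = -40 and +40, 50 above the bench. The supports' tops are 47 above the bench; 72 of each tube's length is free between them. Origin: centre of the underside.
- polarimeter: Grey-white bench polarimeter, fixed: 200 deep (x), 360 wide (y), 110 high, with a raised rear part 134 high from 124 behind the front. It faces -x of its frame; y points to the left as the robot sees it. Origin: centre of the underside. In the drawer bay (ceiling 96 above the bench) a tube that lies more than 6 short of the stop, or not down in the V-rests, hits fixed parts and jams the drawer.
- sample_drawer (a joint): How far the sample drawer stands out of the polarimeter, in m: 0 = shut, front panel against the housing; 0.14 = fully out. It slides along the polarimeter's x (out toward -x) with about 1.5 N of friction and a little drag, stays where it is left and has no latch.
- drawer_seat (a point): Fixed to the drawer: where the tube's middle is when it lies on both V-rests with one end against the stop plate; 72 above the bench. y runs along the V-rests toward the stop, x into the instrument. Two black V-rests (90 degree V, 40 wide at the top, tops 75 above the bench) stand 28 to 54 either side of it along y, 56 free between them. Drawer floor 40 above the bench.
- stop_face (a point): Point on the face of the aluminium stop plate, 60 from drawer_seat along +y, on the seated tube's axis. The plate is 48 wide (x), 7 thick, its top 90 above the bench. At the opposite (-y) end there is no wall, only a runner 47 above the bench, so the tube's free end can be reached and pushed.
- drawer_handle (a point): Middle of the drawer's steel bar handle: level bar 9 thick, 96 long along y, 66 above the bench, standing 25 out from the front panel (top 97 above the bench, inner face 64 from drawer_seat). Pushing bar or panel toward the polarimeter's +x shuts the drawer. At the start at least 60 lies free between the seat and the housing's front face.
There are look-alikes about, which are no part of the job. What is shaped like the blue_tube but pink is not meant.

How it is judged:
By the outcome, as a careful person would: the job done as asked, in the order asked, and still so for the second after the job is handed in, with the robot touching nothing.
It also fails if it takes over 61 s, if anything falls off the work surface, if the arm or the gripper's body presses on something with over 40 N, if the wrist force passes 120 N, or if a joint passes its speed limit or range.

## Working session

There is one attempt and no reset: what is moved stays moved. The work goes in short steps, Python scripts to look and compute and a tool call to move; the robot and the scene stay as the last step left them, time stands still between calls to the robot, and variables do not carry over. Pictures are saved under pics/ and viewed, about 8 in all and at most 12, crops included, and the job is handed in when it is done.

Besides the shell and the picture viewer there is one more tool, called after "Call:" as name(argument=value, ...) on one line, values as JSON. arm_command: Moves the arm, as the interface text tells. Its arguments: {"type":"object","properties":{"series":{"type":"array","items":{"type":"object","properties":{"dp":{"type":"array","items":{"type":"number"}},"angular":{"type":"array","items":{"type":"number"}},"gripper":{"type":"number"}}}},"grip_force":{"type":"number"}},"required":["series"]}

```bash
mkdir -p pics; cat > h.py <<'E'
import numpy as np, cv2
from rig import get_state,get_image,sign_off,grip_depth
def R(q):
    from scipy.spatial.transform import Rotation as Ro
    return Ro.from_quat([q[1],q[2],q[3],q[0]]).as_matrix()
def view(d,s=None):
    """4x4 world->cam"""
    if 'view' in d: return np.array(d['view'])
    T=np.eye(4);T[:3,:3]=R(s['ee_rot']);T[:3,3]=s['position']
    return np.linalg.inv(T@np.array(d['mount']))
def ray(d,uv,s=None):
    V=view(d,s);C=np.linalg.inv(V);K=np.array(d['mtx'])
    uv=np.atleast_2d(np.array(uv,float))
    x=(uv[:,0]-K[0,2])/K[0,0];y=(uv[:,1]-K[1,2])/K[1,1]
    dc=np.c_[x,-y,-np.ones_like(x)]
    return C[:3,3],dc@C[:3,:3].T
def onz(d,uv,z,s=None):
    o,r=ray(d,uv,s);return o+r*((z-o[2])/r[:,2])[:,None]
def dep(d,uv,s=None):
    o,r=ray(d,uv,s);uv=np.atleast_2d(uv).astype(int)
    return o+r*d['depth'][uv[:,1],uv[:,0]][:,None]
def proj(d,P,s=None):
    V=view(d,s);P=np.atleast_2d(P);c=P@V[:3,:3].T+V[:3,3];K=np.array(d['mtx'])
    return np.c_[K[0,0]*c[:,0]/-c[:,2]+K[0,2],K[1,1]*-c[:,1]/-c[:,2]+K[1,2]]
E
python3 - <<'E'
from h import *
s=get_state();print(s);print(grip_depth)
for n in ("top","scene"):
    d=get_image(n);cv2.imwrite(f"pics/{n}0.png",d['image']);print(n,[k for k in d],np.round(d['mtx'],1).tolist(),np.round(view(d,s),3).tolist())
    np.save(f"pics/{n}0.npy",d,allow_pickle=True)
E
```

```text
{'clock': 0.0, 'qpos': array([ 1.17999561e+00,  2.76582961e-01,  1.50616095e+00, -3.03463481e-05,
        1.36070909e+00, -1.21027757e-01]), 'qd': array([-1.32051077e-03,  5.67764571e-05, -1.97346605e-03,  1.65856090e-03,
        7.22646388e-04, -3.59416188e-04]), 'effort': array([-4.33596806e-04, -4.16776729e+01, -2.45804715e+01, -3.93834580e-04,
        1.10751728e-02, -3.09984239e-05]), 'position': array([0.15306533, 0.55368353, 0.2304355 ]), 'ee_rot': array([ 0.56213324, -0.42856226,  0.56325798,  0.42787972]), 'contact_force': array([-0.06030189, -0.79607218,  0.05815858]), 'moment': array([0.00774453, 0.01606106, 0.0159044 ]), 'width': 0.08529561375706113}
0.0187
top ['image', 'depth', 'mtx', 'view'] [[411.8, 0.0, 311.3], [0.0, 411.8, 196.6], [0.0, 0.0, 1.0]] [[0.007, -1.0, -0.017, -0.152], [0.998, 0.006, 0.059, -0.531], [-0.059, -0.017, 0.998, -1.111], [0.0, 0.0, 0.0, 1.0]]
scene ['image', 'depth', 'mtx', 'view'] [[434.3, 0.0, 317.3], [0.0, 434.3, 194.1], [0.0, 0.0, 1.0]] [[0.536, -0.844, -0.025, -0.411], [0.479, 0.28, 0.832, -0.286], [-0.695, -0.458, 0.554, -0.918], [0.0, 0.0, 0.0, 1.0]]
```

View pics/top0.png

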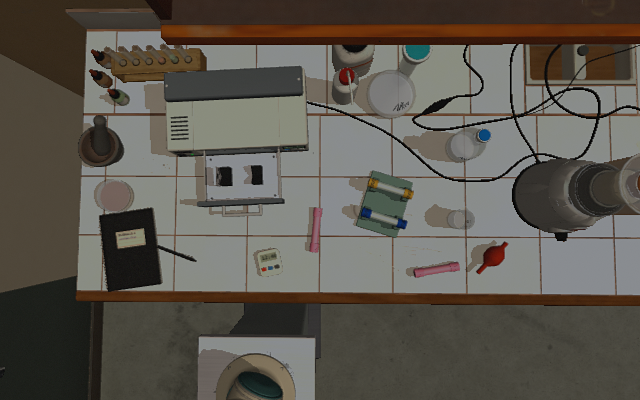

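View pics/scene0.png

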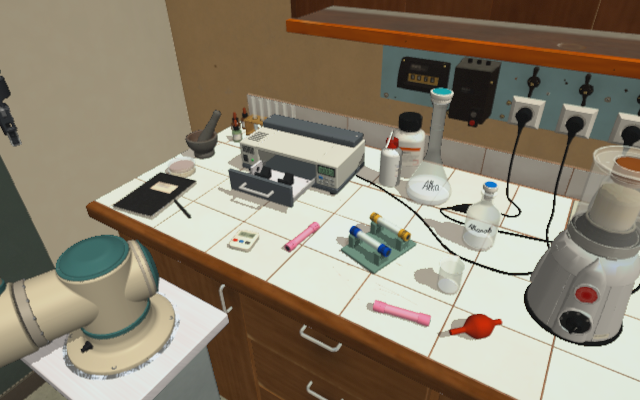

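The top view shows the blue tube in the rest at about (362,210) to (405,228), and the brass tube above it. The drawer's V-rests are at (224,176) and (257,175), the handle is at about (235,210), and the pink look-alikes lie on the bench.

```bash
python3 - <<'E'
from h import *
for n in("top","scene"):
    d=np.load(f"pics/{n}0.npy",allow_pickle=True).item();im=d['image'];hsv=cv2.cvtColor(im,cv2.COLOR_BGR2HSV)
    m=cv2.inRange(hsv,(108,130,50),(125,255,255))
    k,l,st,c=cv2.connectedComponentsWithStats(m)
    for i in range(1,k):
        if st[i,4]>25: print(n,'blue',c[i],st[i],onz(d,c[i],.05).round(4))
    m=cv2.inRange(hsv,(15,130,80),(30,255,255))
    k,l,st,c=cv2.connectedComponentsWithStats(m)
    for i in range(1,k):
        if st[i,4]>25: print(n,'brass',c[i],st[i],onz(d,c[i],.05).round(4))
    if n=="top":
        m=cv2.inRange(im,(0,0,0),(45,45,45));m[:160]=0;m[192:]=0;m[:,:205]=0;m[:,275:]=0
        k,l,st,c=cv2.connectedComponentsWithStats(m)
        for i in range(1,k):
            if st[i,4]>25: print('V',c[i],st[i],onz(d,c[i],.075).round(4))
        cr=im[140:250,150:430];cv2.imwrite("pics/crop1.png",cv2.resize(cr,None,fx=2.8,fy=2.8,interpolation=cv2.INTER_CUBIC))
        for uv in [(168,152),(307,148),(167,156),(280,150),(235,206),(235,212),(382,200)]: print(uv,dep(d,uv).round(3))
E
```

```text
top blue [365.95774648 212.52112676] [361 208  11  10  71] [[ 0.489 -0.293  0.05 ]]
top blue [401.40625  223.453125] [397 219  10  10  64] [[ 0.4609 -0.3859  0.05  ]]
top brass [158.15127529  63.56288478] [ 111   49   89   26 1137] [[0.8894 0.2698 0.05  ]]
top brass [144.20600858  76.78540773] [125  73  39   8 233] [[0.8527 0.3068 0.05  ]]
top brass [372.92537313 182.59701493] [368 178  11  10  67] [[ 0.5682 -0.3114  0.05  ]]
top brass [407.74193548 193.33870968] [403 189  10  10  62] [[ 0.5403 -0.403   0.05  ]]
V [225.2081448  176.21266968] [218 167  14  19 221] [[0.5804 0.0753 0.075 ]]
V [256.39473684 174.73157895] [251 166  11  19 190] [[ 0.5847 -0.006   0.075 ]]
(168, 152) [[0.655 0.253 0.004]]
(307, 148) [[ 0.661 -0.136  0.044]]
(167, 156) [[0.644 0.257 0.   ]]
(280, 150) [[ 0.657 -0.063  0.032]]
(235, 206) [[ 0.506  0.064 -0.001]]
(235, 212) [[ 0.489  0.064 -0.002]]
(382, 200) [[ 0.524 -0.341  0.012]]
scene blue [354.04761905 230.3968254 ] [350 226  10  11  63] [[ 0.4878 -0.2889  0.05  ]]
scene blue [383.33673469 249.65306122] [378 244  13  13  98] [[ 0.4586 -0.3837  0.05  ]]
scene brass [423.28813559  79.91525424] [408  74  30  11 118] [[ 1.6351 -0.0319  0.05  ]]
scene brass [251.04639175 123.41752577] [243 116  20  19 194] [[0.8636 0.3592 0.05  ]]
scene brass [374.22413793 216.65517241] [370 213  10  10  58] [[ 0.5659 -0.3069  0.05  ]]
scene brass [403.27710843 234.22891566] [398 229  12  12  83] [[ 0.5366 -0.4012  0.05  ]]
scene brass [250.06060606 336.63636364] [247 333   8   8  33] [[ 0.0985 -0.2734  0.05  ]]
scene brass [298.62068966 364.5862069 ] [291 360  16  10  29] [[ 0.097  -0.3875  0.05  ]]
scene brass [269.96875  390.453125] [258 381  27  19  64] [[ 0.0302 -0.3742  0.05  ]]
```

View pics/crop1.png

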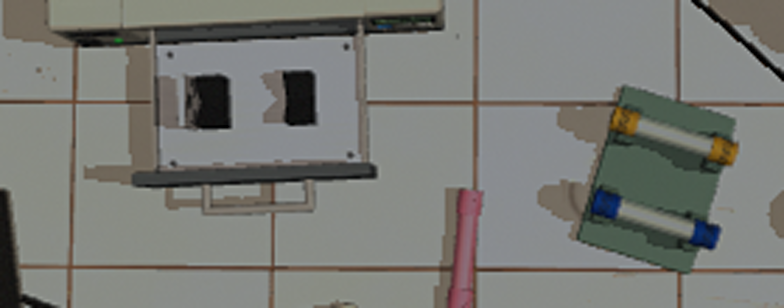

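```bash
cat >> h.py <<'E'
from scipy.spatial.transform import Rotation as Ro
def down(yaw,tilt=0):
    """tool x down, tool z (jaws) at world heading yaw"""
    z=np.array([np.cos(yaw),np.sin(yaw),0]);x=np.array([0,0,-1.]);return np.c_[x,np.cross(z,x),z]
def plan(p,yaw,n,s=None):
    """n equal rows: shift and turn about tool x towards pose; prints scaled numbers"""
    s=s or get_state();r0=R(s['ee_rot']);Rt=down(yaw)
    w=Ro.from_matrix(r0.T@Rt).as_rotvec();p=np.array(p);dp=p-s['position']
    print('pos',s['position'].round(4),'dist',np.linalg.norm(dp).round(4),'turn deg',np.degrees(w).round(2),'q6',s['qpos'][5].round(2),'F',s['contact_force'].round(1))
    for i in range(n):
        Ri=r0@Ro.from_rotvec(w*i/n).as_matrix()
        print((Ri.T@dp/n/.12).round(3).tolist(),(w/n/(np.pi/2)).round(4).tolist())
E
python3 - <<'E'
from h import *
s=get_state();r=R(s['ee_rot']);print(r.round(3),'jaw yaw',np.degrees(np.arctan2(r[1,2],r[0,2])))
for y in(-16.8,163.2): plan([.475,-.339,.2],np.radians(y),16)
E
```

```text
[[-0.001 -0.964  0.267]
 [-0.001  0.267  0.964]
 [-1.     0.    -0.002]] jaw yaw 74.54061316293512
pos [0.1531 0.5538 0.2305] dist 0.9495 turn deg [ 9.134e+01 -8.000e-02  7.000e-02] q6 -0.12 F [-0.1  0.1  0.5]
[0.016, -0.286, -0.403] [0.0634, -0.0001, 0.0]
[0.016, -0.324, -0.373] [0.0634, -0.0001, 0.0]
[0.016, -0.36, -0.339] [0.0634, -0.0001, 0.0]
[0.016, -0.392, -0.301] [0.0634, -0.0001, 0.0]
[0.016, -0.42, -0.261] [0.0634, -0.0001, 0.0]
[0.016, -0.444, -0.218] [0.0634, -0.0001, 0.0]
[0.016, -0.463, -0.173] [0.0634, -0.0001, 0.0]
[0.016, -0.478, -0.126] [0.0634, -0.0001, 0.0]
[0.016, -0.488, -0.078] [0.0634, -0.0001, 0.0]
[0.016, -0.493, -0.029] [0.0634, -0.0001, 0.0]
[0.016, -0.494, 0.02] [0.0634, -0.0001, 0.0]
[0.016, -0.489, 0.07] [0.0634, -0.0001, 0.0]
[0.016, -0.48, 0.118] [0.0634, -0.0001, 0.0]
[0.016, -0.466, 0.165] [0.0634, -0.0001, 0.0]
[0.016, -0.447, 0.211] [0.0634, -0.0001, 0.0]
[0.016, -0.424, 0.254] [0.0634, -0.0001, 0.0]
pos [0.1531 0.5538 0.2305] dist 0.9495 turn deg [-8.866e+01 -6.000e-02 -8.000e-02] q6 -0.12 F [-0.1  0.1  0.5]
[0.016, -0.286, -0.403] [-0.0616, -0.0, -0.0001]
[0.016, -0.245, -0.429] [-0.0616, -0.0, -0.0001]
[0.016, -0.203, -0.451] [-0.0616, -0.0, -0.0001]
[0.016, -0.158, -0.468] [-0.0616, -0.0, -0.0001]
[0.016, -0.112, -0.481] [-0.0616, -0.0, -0.0001]
[0.016, -0.065, -0.49] [-0.0616, -0.0, -0.0001]
[0.016, -0.018, -0.494] [-0.0616, -0.0, -0.0001]
[0.016, 0.03, -0.493] [-0.0616, -0.0, -0.0001]
[0.016, 0.078, -0.488] [-0.0616, -0.0, -0.0001]
[0.016, 0.124, -0.478] [-0.0616, -0.0, -0.0001]
[0.016, 0.17, -0.464] [-0.0616, -0.0, -0.0001]
[0.016, 0.214, -0.446] [-0.0616, -0.0, -0.0001]
[0.016, 0.256, -0.423] [-0.0616, -0.0, -0.0001]
[0.016, 0.296, -0.396] [-0.0616, -0.0, -0.0001]
[0.016, 0.333, -0.366] [-0.0616, -0.0, -0.0001]
[0.016, 0.366, -0.332] [-0.0616, -0.0, -0.0001]
```

Call:
arm_command(series=[{"dp": [0.0,-0.286,-0.403],"angular": [0.0634,0,0],"gripper": 85},{"dp": [0.0,-0.324,-0.373],"angular": [0.0634,0,0],"gripper": 85},{"dp": [0.0,-0.36,-0.339],"angular": [0.0634,0,0],"gripper": 85},{"dp": [0.0,-0.392,-0.301],"angular": [0.0634,0,0],"gripper": 85},{"dp": [0.0,-0.42,-0.261],"angular": [0.0634,0,0],"gripper": 85},{"dp": [0.0,-0.444,-0.218],"angular": [0.0634,0,0],"gripper": 85},{"dp": [0.0,-0.463,-0.173],"angular": [0.0634,0,0],"gripper": 85},{"dp": [0.0,-0.478,-0.126],"angular": [0.0634,0,0],"gripper": 85}])

```text
clock: 1.1
position: [0.3131, 0.0965, 0.2286]
ee_rot: [0.687, -0.173, 0.686, 0.17]
contact_force: [1.1, -0.7, 0.3]
width: 0.0851
```

```bash
python3 -c "
from h import *
plan([.475,-.339,.2],np.radians(-16.8),12)"
```

```text
pos [0.3131 0.0965 0.2286] dist 0.4655 turn deg [44.82  0.11  0.23] q6 -0.4 F [ 1.1 -0.7  0.3]
[0.021, -0.32, -0.043] [0.0415, 0.0001, 0.0002]
[0.021, -0.322, -0.022] [0.0415, 0.0001, 0.0002]
[0.021, -0.323, -0.001] [0.0415, 0.0001, 0.0002]
[0.021, -0.322, 0.02] [0.0415, 0.0001, 0.0002]
[0.021, -0.32, 0.041] [0.0415, 0.0001, 0.0002]
[0.021, -0.317, 0.062] [0.0415, 0.0001, 0.0002]
[0.021, -0.312, 0.082] [0.0415, 0.0001, 0.0002]
[0.02, -0.306, 0.102] [0.0415, 0.0001, 0.0002]
[0.02, -0.299, 0.122] [0.0415, 0.0001, 0.0002]
[0.02, -0.29, 0.141] [0.0415, 0.0001, 0.0002]
[0.02, -0.28, 0.16] [0.0415, 0.0001, 0.0002]
[0.02, -0.269, 0.178] [0.0415, 0.0001, 0.0002]
```

Call:
arm_command(series=[{"dp": [0.031,-0.48,-0.065],"angular": [0.0622,0,0],"gripper": 85},{"dp": [0.031,-0.483,-0.017],"angular": [0.0622,0,0],"gripper": 85},{"dp": [0.031,-0.483,0.03],"angular": [0.0622,0,0],"gripper": 85},{"dp": [0.031,-0.478,0.077],"angular": [0.0622,0,0],"gripper": 85},{"dp": [0.031,-0.468,0.123],"angular": [0.0622,0,0],"gripper": 85},{"dp": [0.031,-0.463,0.138],"angular": [0.0622,0,0],"gripper": 85},{"dp": [0.03,-0.448,0.183],"angular": [0.0622,0,0],"gripper": 85},{"dp": [0.03,-0.427,0.226],"angular": [0.0622,0,0],"gripper": 85}])

```text
clock: 2.1
position: [0.4592, -0.3596, 0.1989]
ee_rot: [0.7, 0.115, 0.696, -0.114]
contact_force: [1.2, -0.4, 0.6]
width: 0.0849
```

```bash
python3 - <<'E'
from h import *
s=get_state();d=get_image("wrist");im=d['image'];cv2.imwrite("pics/w1.png",im)
hsv=cv2.cvtColor(im,cv2.COLOR_BGR2HSV)
for nm,a,b in (('blue',(105,130,40),(125,255,255)),('brass',(15,130,60),(30,255,255))):
    m=cv2.inRange(hsv,a,b);k,l,st,c=cv2.connectedComponentsWithStats(m)
    for i in range(1,k):
        if st[i,4]>150: print(nm,c[i].round(1),st[i],onz(d,c[i],.05,s).round(4))
plan([.475,-.339,.1],np.radians(-16.8),1)
E
```

```text
blue [328.2 121.1] [318 110  21  23 461] [[ 0.4868 -0.2926  0.05  ]]
blue [330.3 213. ] [321 203  19  21 312] [[ 0.4581 -0.3864  0.05  ]]
brass [408.5 112.2] [397 100  23  25 468] [[ 0.5659 -0.3103  0.05  ]]
brass [403.3 205.4] [394 196  20  21 338] [[ 0.5373 -0.404   0.05  ]]
pos [ 0.4614 -0.3684  0.1977] dist 0.1029 turn deg [-2.09  0.59  0.32] q6 -0.46 F [ 4.3 -7.8  2.1]
[0.813, 0.273, 0.019] [-0.0233, 0.0065, 0.0036]
```

View pics/w1.png

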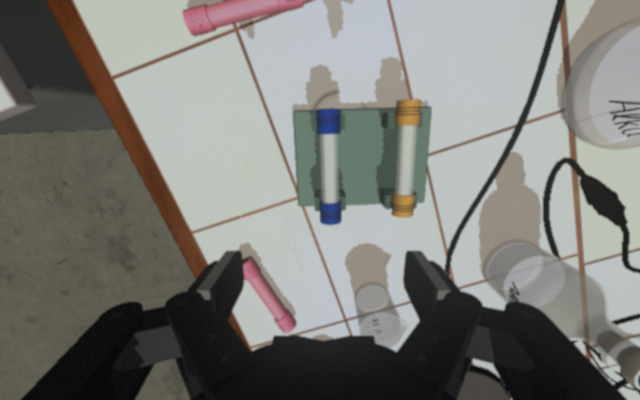

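```bash
python3 - <<'E'
from h import *
plan([.4735,-.339,.1],np.radians(-17),3)
E
```

```text
pos [ 0.4614 -0.3684  0.1977] dist 0.1027 turn deg [-1.89  0.59  0.32] q6 -0.46 F [ 4.3 -7.8  2.1]
[0.271, 0.09, 0.003] [-0.007, 0.0022, 0.0012]
[0.271, 0.089, 0.004] [-0.007, 0.0022, 0.0012]
[0.271, 0.089, 0.006] [-0.007, 0.0022, 0.0012]
```

Call:
arm_command(series=[{"dp": [0.271,0.09,0.004],"angular": [-0.007,0.0022,0.0012],"gripper": 55},{"dp": [0.271,0.09,0.004],"angular": [-0.007,0.0022,0.0012],"gripper": 55},{"dp": [0.271,0.089,0.005],"angular": [-0.007,0.0022,0.0012],"gripper": 55},{"dp": [0,0,0],"angular": [0,0,0],"gripper": 55},{"dp": [0,0,0],"angular": [0,0,0],"gripper": 55},{"dp": [0,0,0],"angular": [0,0,0],"gripper": 55},{"dp": [0,0,0],"angular": [0,0,0],"gripper": 55},{"dp": [0,0,0],"angular": [0,0,0],"gripper": 55}])

```text
clock: 3.15
position: [0.4749, -0.3434, 0.0997]
ee_rot: [0.7, 0.104, 0.698, -0.107]
contact_force: [-0.7, 0.4, 0.3]
width: 0.0552
```

```bash
python3 - <<'E'
from h import *
s=get_state();d=get_image("wrist");im=d['image'];cv2.imwrite("pics/w2.png",im)
hsv=cv2.cvtColor(im,cv2.COLOR_BGR2HSV)
for nm,a,b in (('blue',(105,130,40),(125,255,255)),('brass',(15,130,60),(30,255,255))):
    m=cv2.inRange(hsv,a,b);k,l,st,c=cv2.connectedComponentsWithStats(m)
    for i in range(1,k):
        if st[i,4]>150: print(nm,c[i].round(1),st[i],onz(d,c[i],.05,s).round(4))
plan([.4735,-.339,.033],np.radians(-17),1)
E
```

```text
blue [319.3 152.4] [ 303  135   33   37 1116] [[ 0.4869 -0.2928  0.05  ]]
blue [320.1 280.1] [306 265  29  31 649] [[ 0.4574 -0.3888  0.05  ]]
brass [438.  143.5] [ 419  125   38   37 1149] [[ 0.566 -0.311  0.05 ]]
brass [424.5 270. ] [409 255  30  33 575] [[ 0.5384 -0.4045  0.05  ]]
pos [ 0.4749 -0.3435  0.0997] dist 0.0669 turn deg [-0.16  0.25  0.19] q6 -0.44 F [-0.2  0.1  0.2]
[0.556, 0.034, -0.025] [-0.0017, 0.0027, 0.0021]
```

Call:
arm_command(series=[{"dp": [0.185,0.008,-0.009],"angular": [-0.001,0.001,0.001],"gripper": 55},{"dp": [0.185,0.008,-0.009],"angular": [0,0.001,0.001],"gripper": 55},{"dp": [0.185,0.008,-0.008],"angular": [0,0,0],"gripper": 55},{"dp": [0,0,0],"angular": [0,0,0],"gripper": 55},{"dp": [0,0,0],"angular": [0,0,0],"gripper": 35},{"dp": [0,0,0],"angular": [0,0,0],"gripper": 15},{"dp": [0,0,0],"angular": [0,0,0],"gripper": 15},{"dp": [0,0,0],"angular": [0,0,0],"gripper": 15}], grip_force=25)

```text
clock: 4.2
position: [0.4737, -0.342, 0.0364]
ee_rot: [0.701, 0.103, 0.698, -0.106]
contact_force: [0.9, -0.3, -0.7]
width: 0.019
```

Call:
arm_command(series=[{"dp": [0,0,0],"angular": [0,0,0],"gripper": 15},{"dp": [0,0,0],"angular": [0,0,0],"gripper": 15},{"dp": [0,0,0],"angular": [0,0,0],"gripper": 15},{"dp": [-0.08,0,0],"angular": [0,0,0],"gripper": 15},{"dp": [-0.25,0,0],"angular": [0,0,0],"gripper": 15},{"dp": [-0.3,0,0],"angular": [0,0,0],"gripper": 15},{"dp": [-0.3,0,0],"angular": [0,0,0],"gripper": 15},{"dp": [-0.3,0,0],"angular": [0,0,0],"gripper": 15}])

```text
clock: 5.2
position: [0.4723, -0.3402, 0.1874]
ee_rot: [0.7, 0.104, 0.699, -0.105]
contact_force: [-0.1, -0.5, -1.4]
width: 0.019
```

```bash
python3 - <<'E'
from h import *
s=get_state();print(s['width'],s['contact_force']);d=get_image("wrist");im=d['image'];cv2.imwrite("pics/w3.png",im)
plan([.575,-.02,.2],np.radians(3),8)
E
```

```text
0.019006175247211154 [-0.14389466 -0.52380614 -1.40249457]
pos [ 0.4747 -0.3422  0.193 ] dist 0.3376 turn deg [-20.04   0.55   0.43] q6 -0.45 F [ 1.5 -0.7  2.6]
[-0.009, 0.352, 0.002] [-0.0278, 0.0008, 0.0006]
[-0.009, 0.351, 0.017] [-0.0278, 0.0008, 0.0006]
[-0.009, 0.35, 0.032] [-0.0278, 0.0008, 0.0006]
[-0.008, 0.348, 0.048] [-0.0278, 0.0008, 0.0006]
[-0.008, 0.346, 0.063] [-0.0278, 0.0008, 0.0006]
[-0.008, 0.343, 0.078] [-0.0278, 0.0008, 0.0006]
[-0.008, 0.339, 0.093] [-0.0278, 0.0008, 0.0006]
[-0.007, 0.335, 0.107] [-0.0278, 0.0008, 0.0006]
```

View pics/w3.png

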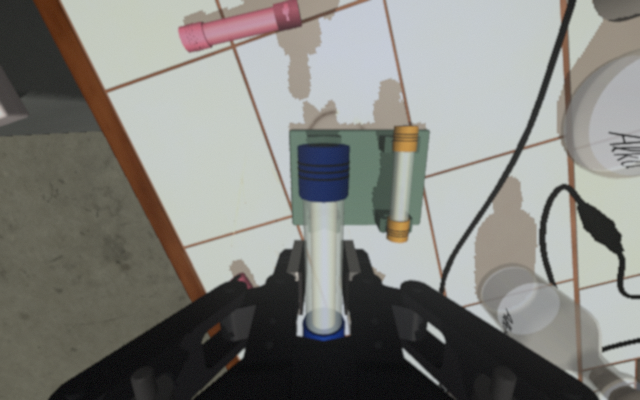

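Call:
arm_command(series=[{"dp": [-0.009,0.352,0.002],"angular": [-0.0278,0.0008,0.0006],"gripper": 15},{"dp": [-0.009,0.351,0.017],"angular": [-0.0278,0.0008,0.0006],"gripper": 15},{"dp": [-0.009,0.35,0.032],"angular": [-0.0278,0.0008,0.0006],"gripper": 15},{"dp": [-0.008,0.348,0.048],"angular": [-0.0278,0.0008,0.0006],"gripper": 15},{"dp": [-0.008,0.346,0.063],"angular": [-0.0278,0.0008,0.0006],"gripper": 15},{"dp": [-0.008,0.28,0.078],"angular": [-0.0278,0.0008,0.0006],"gripper": 15},{"dp": [0,0.18,0.05],"angular": [-0.0278,0,0],"gripper": 15},{"dp": [0,0,0],"angular": [-0.0278,0,0],"gripper": 15}])

```text
clock: 6.25
position: [0.56, -0.0799, 0.2034]
ee_rot: [0.711, -0.024, 0.702, 0.019]
contact_force: [-0.7, -0.6, -0.7]
width: 0.0189
```

```bash
python3 - <<'E'
from h import *
s=get_state();d=get_image("wrist");s2=get_state();im=d['image'];cv2.imwrite("pics/w4.png",im);np.save("pics/w4.npy",{'d':d,'s':s})
print(s['position'],s2['position'])
plan([.583,.027,.2],np.radians(3),1)
E
```

```text
[ 0.56001252 -0.07991551  0.20336788] [ 0.55990149 -0.08050573  0.20342247]
pos [ 0.5599 -0.0805  0.2034] dist 0.11 turn deg [0.53 0.75 0.47] q6 -0.32 F [ 0.   0.4 -0.7]
[0.024, 0.883, 0.247] [0.0059, 0.0084, 0.0052]
```

View pics/w4.png

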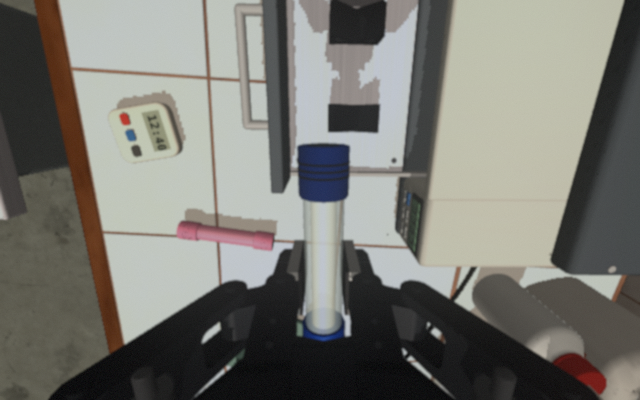

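```bash
python3 - <<'E'
from h import *
w=np.load("pics/w4.npy",allow_pickle=True).item();d,s=w['d'],w['s'];im=d['image'];print('dist' , [k for k in d])
m=cv2.inRange(im,(0,0,0),(50,50,50));m[145:]=0;m[:,:300]=0;m[:,400:]=0
k,l,st,c=cv2.connectedComponentsWithStats(m)
for i in range(1,k):
    if st[i,4]>100:
        x,y,ww,h,_=st[i];print(st[i],c[i].round(1),'bottom corners z.075',onz(d,[(x,y+h),(x+ww,y+h),(x,y),(x+ww,y),(x+ww/2,y+h/2)],.075,s).round(4).tolist())
# panel outer-top edges
g=cv2.cvtColor(im,cv2.COLOR_BGR2GRAY)
for y in (30,60,90,120,140): print(y,g[y,258:300].tolist())
E
```

```text
dist ['image', 'depth', 'mtx', 'mount']
[ 330    0   56   44 2098] [356.7  22.6] bottom corners z.075 [[0.5582, 0.0561, 0.075], [0.6069, 0.0592, 0.075], [0.556, 0.0886, 0.075], [0.6027, 0.0916, 0.075], [0.5809, 0.0742, 0.075]]
[ 329  105   49   26 1171] [353.  117.6] bottom corners z.075 [[0.5623, -0.0171, 0.075], [0.6087, -0.0143, 0.075], [0.5607, 0.0061, 0.075], [0.606, 0.0089, 0.075], [0.5844, -0.0039, 0.075]]
30 [193, 195, 190, 176, 147, 114, 90, 84, 88, 87, 87, 86, 89, 90, 88, 87, 86, 86, 77, 67, 56, 48, 43, 45, 44, 44, 44, 48, 65, 100, 129, 142, 143, 143, 138, 144, 163, 185, 191, 196, 193, 195]
60 [194, 194, 193, 186, 168, 146, 126, 100, 83, 85, 86, 88, 88, 86, 89, 89, 87, 87, 85, 81, 68, 55, 50, 45, 47, 46, 44, 46, 53, 77, 110, 136, 145, 146, 142, 146, 166, 186, 194, 194, 194, 195]
90 [195, 196, 196, 195, 196, 195, 190, 170, 128, 92, 85, 84, 88, 89, 90, 88, 89, 88, 90, 88, 79, 69, 55, 48, 46, 45, 45, 43, 45, 60, 94, 125, 143, 147, 146, 143, 143, 155, 177, 190, 194, 196]
120 [135, 133, 136, 138, 144, 146, 147, 147, 144, 125, 96, 85, 87, 87, 88, 88, 90, 90, 87, 88, 85, 81, 69, 56, 46, 45, 44, 44, 44, 43, 59, 96, 127, 141, 143, 141, 146, 164, 187, 196, 195, 195]
140 [197, 196, 196, 196, 195, 195, 197, 194, 196, 190, 164, 117, 88, 87, 90, 88, 87, 89, 86, 89, 85, 85, 77, 67, 50, 45, 44, 45, 45, 47, 52, 77, 112, 133, 141, 140, 144, 163, 185, 194, 194, 195]
```

```bash
python3 - <<'E'
from h import *
w=np.load("pics/w4.npy",allow_pickle=True).item();d,s=w['d'],w['s']
print(onz(d,[(276.5,30),(279,60),(280,90),(281,120),(282,140)],.097,s).round(4))
print(onz(d,[(262.5,30),(264.5,60),(266,90),(267.5,120),(268.8,140)],.097,s).round(4))
plan([.5834,.027,.115],np.radians(3),3)
E
```

```text
[[ 0.5152  0.0582  0.097 ]
 [ 0.5174  0.037   0.097 ]
 [ 0.5185  0.0145  0.097 ]
 [ 0.5197 -0.0094  0.097 ]
 [ 0.5208 -0.0262  0.097 ]]
[[ 0.5042  0.0575  0.097 ]
 [ 0.5057  0.0363  0.097 ]
 [ 0.5069  0.0138  0.097 ]
 [ 0.5082 -0.0101  0.097 ]
 [ 0.5093 -0.0269  0.097 ]]
pos [ 0.5599 -0.0805  0.2034] dist 0.1412 turn deg [0.53 0.75 0.47] q6 -0.32 F [ 0.   0.4 -0.7]
[0.244, 0.296, 0.08] [0.002, 0.0028, 0.0017]
[0.245, 0.296, 0.08] [0.002, 0.0028, 0.0017]
[0.245, 0.295, 0.081] [0.002, 0.0028, 0.0017]
```

Call:
arm_command(series=[{"dp": [0.05,0.35,0.1],"angular": [0.0033,0.003,0.002],"gripper": 15},{"dp": [0.2,0.295,0.08],"angular": [0.0033,0.0027,0.0017],"gripper": 15},{"dp": [0.245,0.235,0.055],"angular": [0.0033,0.0027,0.0017],"gripper": 15},{"dp": [0.22,0,0],"angular": [0,0,0],"gripper": 15},{"dp": [0,0,0],"angular": [0,0,0],"gripper": 15},{"dp": [0,0,0],"angular": [0,0,0],"gripper": 15},{"dp": [0,0,0],"angular": [0,0,0],"gripper": 15},{"dp": [0,0,0],"angular": [0,0,0],"gripper": 15}])

```text
clock: 7.3
position: [0.5871, 0.0267, 0.1206]
ee_rot: [0.711, -0.014, 0.703, 0.013]
contact_force: [-0.6, 0.8, -2.4]
width: 0.019
```

```bash
python3 - <<'E'
from h import *
s=get_state();d=get_image("wrist");im=d['image'];cv2.imwrite("pics/w5.png",im);np.save("pics/w5.npy",{'d':d,'s':s})
plan([.5826,.026,.06],np.radians(3.3),1)
t=get_image("top");cv2.imwrite("pics/t5.png",cv2.resize(t['image'][130:230,150:300],None,fx=4,fy=4,interpolation=cv2.INTER_CUBIC))
E
```

```text
pos [0.5871 0.0267 0.1207] dist 0.0608 turn deg [-1.12  0.65  0.12] q6 -0.11 F [ 0.  -0.3 -0.5]
[0.505, -0.003, -0.044] [-0.0124, 0.0072, 0.0013]
```

View pics/w5.png

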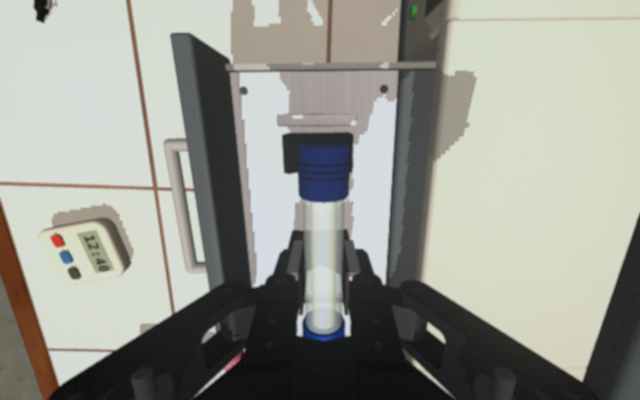

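```bash
python3 - <<'E'
from h import *
w=np.load("pics/w5.npy",allow_pickle=True).item();d,s=w['d'],w['s']
print('stop top',onz(d,[(277,120),(357,120),(317,115),(317,125)],.09,s).round(4).tolist())
print('V top back',onz(d,[(284,134),(353,134)],.075,s).round(4).tolist())
P=dep(d,[(324,170),(324,155),(324,190)],s);print('fitting top',P.round(4).tolist())
g=cv2.cvtColor(d['image'],cv2.COLOR_BGR2GRAY);print(g[108:150,317].tolist());print(g[120,270:290],g[120,345:365]);print(g[137,276:296],g[137,342:362])
hs=cv2.cvtColor(d['image'],cv2.COLOR_BGR2HSV);m=cv2.inRange(hs,(105,130,30),(125,255,255));k,l,st,c=cv2.connectedComponentsWithStats(m);print([ (st[i].tolist(),c[i].round(1).tolist()) for i in range(1,k) if st[i,4]>80])
E
```

```text
stop top [[0.556, 0.0993, 0.09], [0.6039, 0.101, 0.09], [0.5798, 0.103, 0.09], [0.58, 0.0973, 0.09]]
V top back [[0.5583, 0.0904, 0.075], [0.6038, 0.0921, 0.075]]
fitting top [[0.5841, 0.0803, 0.1474], [0.5839, 0.0866, 0.1471], [0.5845, 0.0715, 0.1468]]
[158, 156, 156, 156, 149, 140, 140, 154, 161, 162, 158, 158, 156, 153, 153, 150, 138, 123, 128, 147, 153, 155, 153, 147, 117, 76, 47, 42, 43, 42, 42, 44, 43, 44, 43, 41, 45, 45, 48, 49, 56, 54]
[218 218 218 220 219 214 196 166 149 153 153 151 151 150 153 153 153 153
 153 153] [164 163 164 163 160 163 171 185 190 183 172 163 161 161 162 160 161 160
 163 163]
[218 219 219 219 213 182 120  63  44  44  44  46  45  45  45  45  46  45
  46  46] [ 42  43  45  44  44  42  43  43  43  48  69 112 145 158 159 164 170 190
 212 219]
[([302, 147, 46, 18, 688], [324.3, 155.1]), ([303, 167, 42, 5, 144], [323.2, 168.6]), ([303, 173, 41, 6, 137], [323.0, 175.4]), ([301, 181, 45, 20, 753], [322.4, 189.9]), ([304, 324, 39, 18, 295], [322.7, 335.2])]
```

Call:
arm_command(series=[{"dp": [0.15,0,-0.01],"angular": [-0.006,0.003,0.001],"gripper": 15},{"dp": [0.15,0,-0.01],"angular": [-0.006,0.003,0],"gripper": 15},{"dp": [0.1,0,-0.01],"angular": [0,0,0],"gripper": 15},{"dp": [0.06,0,0],"angular": [0,0,0],"gripper": 15},{"dp": [0.04,0,0],"angular": [0,0,0],"gripper": 15},{"dp": [0,0,0],"angular": [0,0,0],"gripper": 15},{"dp": [0,0,0],"angular": [0,0,0],"gripper": 15},{"dp": [0,0,0],"angular": [0,0,0],"gripper": 15}])

```text
clock: 8.4
position: [0.5846, 0.0265, 0.0574]
ee_rot: [0.708, -0.02, 0.706, 0.02]
contact_force: [0.8, -0.7, -0.4]
width: 0.0191
```

```bash
python3 - <<'E'
from h import *
s=get_state();print(s['contact_force'],s['moment']);plan([.5847,.027,.0585],np.radians(3.3),1)
E
```

```text
[ 0.82692762 -0.68817381 -0.37584929] [ 0.0029306   0.05466863 -0.09295881]
pos [0.5846 0.0265 0.0574] dist 0.0012 turn deg [-0.03  0.18  0.01] q6 -0.13 F [ 0.8 -0.7 -0.4]
[-0.009, 0.004, 0.001] [-0.0003, 0.002, 0.0001]
```

Call:
arm_command(series=[{"dp": [0.012,0,0],"angular": [0,0,0],"gripper": 15},{"dp": [0,0,0],"angular": [0,0,0],"gripper": 20},{"dp": [0,0,0],"angular": [0,0,0],"gripper": 22},{"dp": [0,0,0],"angular": [0,0,0],"gripper": 26},{"dp": [0,0,0],"angular": [0,0,0],"gripper": 32},{"dp": [0,0,0],"angular": [0,0,0],"gripper": 40},{"dp": [0,0,0],"angular": [0,0,0],"gripper": 40},{"dp": [0,0,0],"angular": [0,0,0],"gripper": 40}])

```text
clock: 9.4
position: [0.5855, 0.0266, 0.0568]
ee_rot: [0.709, -0.02, 0.705, 0.02]
contact_force: [-0.0, -0.5, 0.6]
width: 0.0397
```

Call:
arm_command(series=[{"dp": [-0.1,0,0],"angular": [0,0,0],"gripper": 40},{"dp": [-0.3,0,0],"angular": [0,0,0],"gripper": 40},{"dp": [-0.4,0,0],"angular": [0,0,0],"gripper": 40},{"dp": [-0.1,-0.3,0],"angular": [0,0,0],"gripper": 20},{"dp": [0,-0.4,0],"angular": [0,0,0],"gripper": 0},{"dp": [0,-0.25,0],"angular": [0,0,0],"gripper": 0},{"dp": [0,0,0],"angular": [0,0,0],"gripper": 0},{"dp": [0,0,0],"angular": [0,0,0],"gripper": 0}])

```text
clock: 10.4
position: [0.5933, -0.0894, 0.1752]
ee_rot: [0.711, -0.022, 0.702, 0.02]
contact_force: [-0.0, -0.4, -0.1]
width: 0.0001
```

```bash
python3 - <<'E'
from h import *
s=get_state();d=get_image("wrist");im=d['image'];cv2.imwrite("pics/w6.png",im);np.save("pics/w6.npy",{'d':d,'s':s})
hs=cv2.cvtColor(im,cv2.COLOR_BGR2HSV);m=cv2.inRange(hs,(105,130,30),(125,255,255));k,l,st,c=cv2.connectedComponentsWithStats(m)
for i in range(1,k):
    if st[i,4]>60: print(st[i],onz(d,c[i],.072,s).round(4), onz(d,[(st[i,0]+st[i,2]/2,st[i,1]),(st[i,0]+st[i,2]/2,st[i,1]+st[i,3])],.084,s).round(4).tolist())
plan([.588,-.06,.15],np.radians(3.3),1)
E
```

```text
[307   0  28   4  69] [[0.5825 0.0703 0.072 ]] [[0.5827, 0.0666, 0.084], [0.5828, 0.0642, 0.084]]
[307 109  25  28 579] [[ 0.5853 -0.0183  0.072 ]] [[0.5857, -0.0078, 0.084], [0.5868, -0.0296, 0.084]]
pos [ 0.5933 -0.0893  0.1752] dist 0.039 turn deg [0.13 0.75 0.14] q6 -0.33 F [-0.1  0.2 -0. ]
[0.209, 0.247, -0.032] [0.0014, 0.0083, 0.0016]
```

View pics/w6.png

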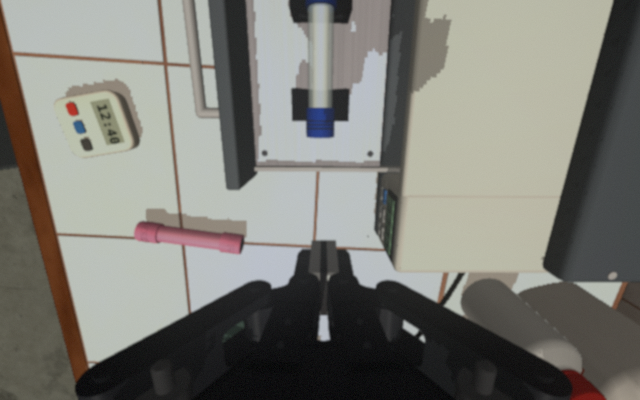

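Call:
arm_command(series=[{"dp": [0.0,0.1,-0.02],"angular": [0.0014,0.004,0.001],"gripper": 0},{"dp": [0.2,0.09,-0.01],"angular": [0,0.004,0],"gripper": 0},{"dp": [0.3,0,0],"angular": [0,0,0],"gripper": 0},{"dp": [0.3,0,0],"angular": [0,0,0],"gripper": 0},{"dp": [0.15,0,0],"angular": [0,0,0],"gripper": 0},{"dp": [0,0,0],"angular": [0,0,0],"gripper": 0},{"dp": [0,0,0],"angular": [0,0,0],"gripper": 0},{"dp": [0,0,0],"angular": [0,0,0],"gripper": 0}])

```text
clock: 11.45
position: [0.5882, -0.054, 0.0608]
ee_rot: [0.707, -0.023, 0.706, 0.025]
contact_force: [-0.1, 0.5, -0.4]
width: -0.0002
```

```bash
python3 - <<'E'
from h import *
plan([.588,-.045,.062],np.radians(3.3),1)
E
```

```text
pos [ 0.5882 -0.054   0.0608] dist 0.0091 turn deg [ 0.54  0.1  -0.15] q6 -0.28 F [-0.1  0.5 -0.4]
[-0.01, 0.075, 0.003] [0.006, 0.0011, -0.0017]
```

Call:
arm_command(series=[{"dp": [0,0.02,0],"angular": [0,0,0],"gripper": 0},{"dp": [0,0.02,0],"angular": [0,0,0],"gripper": 0},{"dp": [0,0.02,0],"angular": [0,0,0],"gripper": 0},{"dp": [0,0.02,0],"angular": [0,0,0],"gripper": 0},{"dp": [0,0.02,0],"angular": [0,0,0],"gripper": 0},{"dp": [0,0.016,0],"angular": [0,0,0],"gripper": 0},{"dp": [0,0.016,0],"angular": [0,0,0],"gripper": 0},{"dp": [0,0.016,0],"angular": [0,0,0],"gripper": 0}])

```text
clock: 12.45
position: [0.5883, -0.0361, 0.0629]
ee_rot: [0.709, -0.023, 0.705, 0.024]
contact_force: [-0.4, -0.6, -0.6]
width: 0.0001
```

```bash
python3 - <<'E'
from h import *
plan([.588,-.0335,.062],np.radians(3.3),1)
E
```

```text
pos [ 0.5883 -0.0361  0.0629] dist 0.0028 turn deg [ 0.52  0.32 -0.04] q6 -0.25 F [-0.4 -0.6 -0.6]
[0.008, 0.022, -0.001] [0.0058, 0.0036, -0.0004]
```

Next, smaller steps, watching for a rise in force.

Call:
arm_command(series=[{"dp": [0,0.01,0],"angular": [0,0,0],"gripper": 0},{"dp": [0,0.01,0],"angular": [0,0,0],"gripper": 0},{"dp": [0,0.01,0],"angular": [0,0,0],"gripper": 0},{"dp": [0,0.01,0],"angular": [0,0,0],"gripper": 0},{"dp": [0,0.01,0],"angular": [0,0,0],"gripper": 0},{"dp": [0,0.01,0],"angular": [0,0,0],"gripper": 0},{"dp": [0,0.01,0],"angular": [0,0,0],"gripper": 0},{"dp": [0,0.01,0],"angular": [0,0,0],"gripper": 0}])

```text
clock: 13.45
position: [0.5883, -0.0342, 0.0631]
ee_rot: [0.709, -0.03, 0.704, 0.02]
contact_force: [0.2, -5.5, -0.5]
width: 0.0001
```

The push met about 5.5 N at the expected position, so the tube seems to be against the stop. I'll back off, rise and look.

Call:
arm_command(series=[{"dp": [0,-0.08,0],"angular": [0,0,0],"gripper": 0},{"dp": [0,-0.15,0],"angular": [0,0,0],"gripper": 0},{"dp": [-0.2,0,0],"angular": [0,0,0],"gripper": 0},{"dp": [-0.4,0,0],"angular": [0,0,0],"gripper": 0},{"dp": [-0.4,0.1,0],"angular": [0,0,0],"gripper": 0},{"dp": [0,0.1,0],"angular": [0,0,0],"gripper": 0},{"dp": [0,0,0],"angular": [0,0,0],"gripper": 0},{"dp": [0,0,0],"angular": [0,0,0],"gripper": 0}])

```text
clock: 14.45
position: [0.587, -0.0409, 0.1838]
ee_rot: [0.707, -0.026, 0.706, 0.02]
contact_force: [0.1, -0.4, -1.4]
width: 0.0002
```

```bash
python3 - <<'E'
from h import *
s=get_state();d=get_image("wrist");im=d['image'];cv2.imwrite("pics/w7.png",im);np.save("pics/w7.npy",{'d':d,'s':s})
hs=cv2.cvtColor(im,cv2.COLOR_BGR2HSV);m=cv2.inRange(hs,(105,130,30),(125,255,255));k,l,st,c=cv2.connectedComponentsWithStats(m)
for i in range(1,k):
    if st[i,4]>60: print(st[i],onz(d,c[i],.072,s).round(4), dep(d,c[i],s).round(4),onz(d,[(st[i,0]+st[i,2]/2,st[i,1]),(st[i,0]+st[i,2]/2,st[i,1]+st[i,3])],.084,s).round(4).tolist())
# handle target: 12-ish mm outside bar; drawer yaw 3.3
print(proj(d,[[.5804,.0975,.09]],s))
plan([.46,.04,.15],np.radians(3.3),1)
E
```

```text
[317  33  24  10 194] [[0.5814 0.0956 0.072 ]] [[0.5814 0.0927 0.0841]] [[0.5816, 0.0959, 0.084], [0.582, 0.0891, 0.084]]
[315  53  24  13 257] [[0.5812 0.0801 0.072 ]] [[0.5812 0.078  0.084 ]] [[0.581, 0.0821, 0.084], [0.5816, 0.0728, 0.084]]
[314 157  24  26 497] [[ 0.5856 -0.0117  0.072 ]] [[ 0.5854 -0.0097  0.0828]] [[0.5857, 0.0011, 0.084], [0.5873, -0.0221, 0.084]]
[[327.76350701  28.10709445]]
pos [ 0.5867 -0.0408  0.1835] dist 0.154 turn deg [0.45 0.01 0.47] q6 -0.25 F [-0.7 -0.7 -0. ]
[0.273, 0.744, -1.009] [0.005, 0.0001, 0.0052]
```

View pics/w7.png

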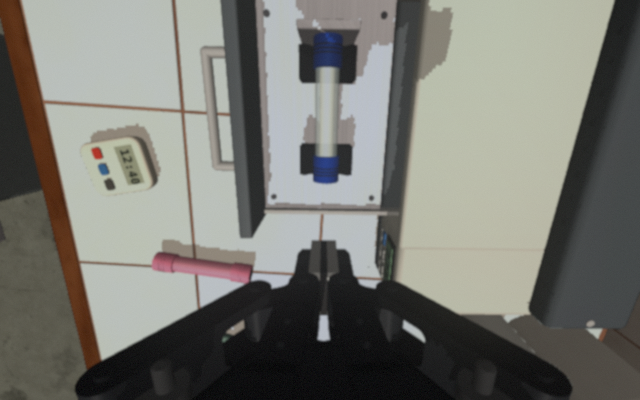

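```bash
python3 - <<'E'
from h import *
w=np.load("pics/w7.npy",allow_pickle=True).item();d,s=w['d'],w['s'];g=cv2.cvtColor(d['image'],cv2.COLOR_BGR2GRAY)
print(g[110,195:225].tolist());print(g[100,400:450].tolist())
print('bar outer',onz(d,[(203,50),(205,110),(212,168)],.066,s).round(4).tolist())
print('bar inner',onz(d,[(211,80),(215,110)],.066,s).round(4).tolist())
print('housing top edge/bottom',onz(d,[(422,60),(419,100),(416,150)],.11,s).round(4).tolist())
P=dep(d,[(440,100),(430,100),(415,100),(410,100),(232,100),(210,110)],s);print(P.round(4).tolist())
plan([.430,.032,.14],np.radians(3.3),4)
E
```

```text
[159, 160, 162, 164, 168, 170, 173, 175, 178, 176, 166, 152, 148, 153, 158, 156, 151, 140, 128, 112, 100, 110, 146, 177, 187, 187, 189, 188, 188, 188]
[70, 66, 63, 67, 63, 61, 65, 64, 65, 65, 70, 76, 82, 92, 114, 139, 158, 172, 180, 184, 186, 186, 186, 186, 187, 185, 186, 187, 186, 187, 187, 187, 187, 186, 186, 187, 187, 187, 186, 188, 187, 185, 187, 187, 186, 186, 187, 187, 188, 186]
bar outer [[0.477, 0.0811, 0.066], [0.4757, 0.0332, 0.066], [0.479, -0.0188, 0.066]]
bar inner [[0.4824, 0.0583, 0.066], [0.4845, 0.0338, 0.066]]
housing top edge/bottom [[0.648, 0.0769, 0.11], [0.6503, 0.0505, 0.11], [0.6541, 0.0145, 0.11]]
[[0.6659, 0.0516, 0.1094], [0.6582, 0.051, 0.1105], [0.6482, 0.0505, 0.1074], [0.6669, 0.056, 0.0304], [0.5095, 0.0421, 0.0965], [0.4819, 0.0335, 0.0707]]
pos [ 0.5867 -0.0408  0.1835] dist 0.1782 turn deg [0.45 0.01 0.47] q6 -0.25 F [-0.7 -0.7 -0. ]
[0.089, 0.174, -0.316] [0.0013, 0.0, 0.0013]
[0.089, 0.173, -0.316] [0.0013, 0.0, 0.0013]
[0.09, 0.172, -0.316] [0.0013, 0.0, 0.0013]
[0.09, 0.171, -0.317] [0.0013, 0.0, 0.0013]
```

Call:
arm_command(series=[{"dp": [0.09,0.174,-0.316],"angular": [0.0013,0,0.0013],"gripper": 0},{"dp": [0.09,0.173,-0.316],"angular": [0.0013,0,0.0013],"gripper": 0},{"dp": [0.09,0.172,-0.316],"angular": [0.0013,0,0.0013],"gripper": 0},{"dp": [0.09,0.171,-0.317],"angular": [0.0013,0,0.0013],"gripper": 0},{"dp": [0,0,0],"angular": [0,0,0],"gripper": 0},{"dp": [0,0,0],"angular": [0,0,0],"gripper": 0},{"dp": [0,0,0],"angular": [0,0,0],"gripper": 0},{"dp": [0,0,0],"angular": [0,0,0],"gripper": 0}])

```text
clock: 15.5
position: [0.4249, 0.0312, 0.1323]
ee_rot: [0.703, -0.019, 0.71, 0.019]
contact_force: [-0.3, -0.2, 0.1]
width: -0.0001
```

```bash
python3 - <<'E'
from h import *
plan([.430,.030,.053],np.radians(3.3),4)
E
```

```text
pos [0.4249 0.0312 0.1323] dist 0.0794 turn deg [-0.23 -0.58 -0.06] q6 -0.14 F [-0.3 -0.2  0.1]
[0.165, -0.003, 0.012] [-0.0006, -0.0016, -0.0002]
[0.165, -0.003, 0.012] [-0.0006, -0.0016, -0.0002]
[0.165, -0.003, 0.011] [-0.0006, -0.0016, -0.0002]
[0.165, -0.003, 0.011] [-0.0006, -0.0016, -0.0002]
```

Next, down in front of the bar.

Call:
arm_command(series=[{"dp": [0.165,-0.003,0.012],"angular": [-0.0006,-0.0016,0],"gripper": 0},{"dp": [0.165,-0.003,0.012],"angular": [-0.0006,-0.0016,0],"gripper": 0},{"dp": [0.165,-0.003,0.011],"angular": [-0.0006,-0.0016,0],"gripper": 0},{"dp": [0.165,-0.003,0.011],"angular": [-0.0006,-0.0016,0],"gripper": 0},{"dp": [0,0,0],"angular": [0,0,0],"gripper": 0},{"dp": [0,0,0.06],"angular": [0,0,0],"gripper": 0},{"dp": [0,0,0.08],"angular": [0,0,0],"gripper": 0},{"dp": [0,0,0.06],"angular": [0,0,0],"gripper": 0}])

```text
clock: 16.5
position: [0.4642, 0.0294, 0.0541]
ee_rot: [0.711, -0.02, 0.703, 0.019]
contact_force: [-0.3, -0.6, 0.0]
width: -0.0002
```

Call:
arm_command(series=[{"dp": [0,0,0.04],"angular": [0,0,0],"gripper": 0},{"dp": [0,0,0.05],"angular": [0,0,0],"gripper": 0},{"dp": [0,0,0.06],"angular": [0,0,0],"gripper": 0},{"dp": [0,0,0.06],"angular": [0,0,0],"gripper": 0},{"dp": [0,0,0.06],"angular": [0,0,0],"gripper": 0},{"dp": [0,0,0.06],"angular": [0,0,0],"gripper": 0},{"dp": [0,0,0.06],"angular": [0,0,0],"gripper": 0},{"dp": [0,0,0.06],"angular": [0,0,0],"gripper": 0}])

```text
clock: 17.5
position: [0.5196, 0.0322, 0.0543]
ee_rot: [0.709, -0.02, 0.705, 0.019]
contact_force: [-2.4, -1.4, -0.5]
width: -0.0002
```

```bash
python3 - <<'E'
from h import *
plan([.595,.038,.053],np.radians(3.3),8)
E
```

```text
pos [0.5196 0.0322 0.0543] dist 0.0756 turn deg [-0.09  0.36  0.08] q6 -0.13 F [-2.4 -1.4 -0.5]
[0.002, 0.002, 0.079] [-0.0001, 0.0005, 0.0001]
[0.002, 0.002, 0.079] [-0.0001, 0.0005, 0.0001]
[0.002, 0.002, 0.079] [-0.0001, 0.0005, 0.0001]
[0.002, 0.002, 0.079] [-0.0001, 0.0005, 0.0001]
[0.002, 0.002, 0.079] [-0.0001, 0.0005, 0.0001]
[0.002, 0.002, 0.079] [-0.0001, 0.0005, 0.0001]
[0.001, 0.002, 0.079] [-0.0001, 0.0005, 0.0001]
[0.001, 0.001, 0.079] [-0.0001, 0.0005, 0.0001]
```

Call:
arm_command(series=[{"dp": [0,0,0.05],"angular": [0,0,0],"gripper": 0},{"dp": [0,0,0.05],"angular": [0,0,0],"gripper": 0},{"dp": [0,0,0.05],"angular": [0,0,0],"gripper": 0},{"dp": [0,0,0.05],"angular": [0,0,0],"gripper": 0},{"dp": [0,0,0.05],"angular": [0,0,0],"gripper": 0},{"dp": [0,0,0.05],"angular": [0,0,0],"gripper": 0},{"dp": [0,0,0.05],"angular": [0,0,0],"gripper": 0},{"dp": [0,0,0.05],"angular": [0,0,0],"gripper": 0}])

```text
clock: 18.5
position: [0.5708, 0.0349, 0.0543]
ee_rot: [0.709, -0.02, 0.705, 0.019]
contact_force: [-2.0, -1.0, -0.3]
width: 0.0005
```

Call:
arm_command(series=[{"dp": [0,0,0.03],"angular": [0,0,0],"gripper": 0},{"dp": [0,0,0.03],"angular": [0,0,0],"gripper": 0},{"dp": [0,0,0.03],"angular": [0,0,0],"gripper": 0},{"dp": [0,0,0.03],"angular": [0,0,0],"gripper": 0},{"dp": [0,0,0.025],"angular": [0,0,0],"gripper": 0},{"dp": [0,0,0.025],"angular": [0,0,0],"gripper": 0},{"dp": [0,0,0.025],"angular": [0,0,0],"gripper": 0},{"dp": [0,0,0.025],"angular": [0,0,0],"gripper": 0}])

```text
clock: 19.5
position: [0.5937, 0.0362, 0.0543]
ee_rot: [0.705, -0.021, 0.709, 0.019]
contact_force: [-8.7, -2.1, 6.8]
width: -0.0004
```

Stopped close to the predicted shut position. One firmer small push, then I'll back off.

Call:
arm_command(series=[{"dp": [0,0,0.03],"angular": [0,0,0],"gripper": 0},{"dp": [0,0,0.03],"angular": [0,0,0],"gripper": 0},{"dp": [0,0,0.03],"angular": [0,0,0],"gripper": 0},{"dp": [0,0,0.03],"angular": [0,0,0],"gripper": 0},{"dp": [0,0,0],"angular": [0,0,0],"gripper": 0},{"dp": [0,0,0],"angular": [0,0,0],"gripper": 0},{"dp": [0,0,0],"angular": [0,0,0],"gripper": 0},{"dp": [0,0,0],"angular": [0,0,0],"gripper": 0}])

```text
clock: 20.5
position: [0.593, 0.0362, 0.055]
ee_rot: [0.693, -0.022, 0.72, 0.02]
contact_force: [-2.6, -0.9, 1.2]
width: -0.0001
```

Call:
arm_command(series=[{"dp": [0,0,-0.1],"angular": [0,0,0],"gripper": 0},{"dp": [0,0,-0.3],"angular": [0,0,0],"gripper": 0},{"dp": [0,0,-0.4],"angular": [0,0,0],"gripper": 0},{"dp": [-0.3,0,-0.3],"angular": [0,0,0],"gripper": 0},{"dp": [-0.4,-0.2,-0.2],"angular": [0,0,0],"gripper": 0},{"dp": [-0.4,-0.3,0],"angular": [0,0,0],"gripper": 0},{"dp": [0,-0.3,0],"angular": [0,0,0],"gripper": 0},{"dp": [0,0,0],"angular": [0,0,0],"gripper": 0}])

```text
clock: 21.5
position: [0.445, -0.0688, 0.1973]
ee_rot: [0.7, -0.022, 0.714, 0.02]
contact_force: [-0.7, 0.3, -0.4]
width: 0.0002
```

```bash
python3 - <<'E'
from h import *
s=get_state();print(s['position'])
d=get_image("wrist");t=get_image("top");c=get_image("scene")
a=cv2.resize(d['image'],(400,250));b=cv2.resize(t['image'][40:260,80:432],(400,250));e=cv2.resize(c['image'][90:290,200:520],(800,500)) [:340]
cv2.imwrite("pics/f.png",np.vstack([np.hstack([a,b]),e]));np.save("pics/f.npy",{'d':d,'s':s,'t':t})
hs=cv2.cvtColor(t['image'],cv2.COLOR_BGR2HSV);m=cv2.inRange(hs,(15,130,80),(30,255,255));k,l,st,cc=cv2.connectedComponentsWithStats(m)
print([onz(t,cc[i],.05).round(4).tolist() for i in range(1,k) if st[i,4]>25 and cc[i][0]>300])
E
```

```text
[ 0.44497895 -0.06881074  0.19727887]
[[[0.5679, -0.3114, 0.05]], [[0.5403, -0.403, 0.05]]]
```

View pics/f.png

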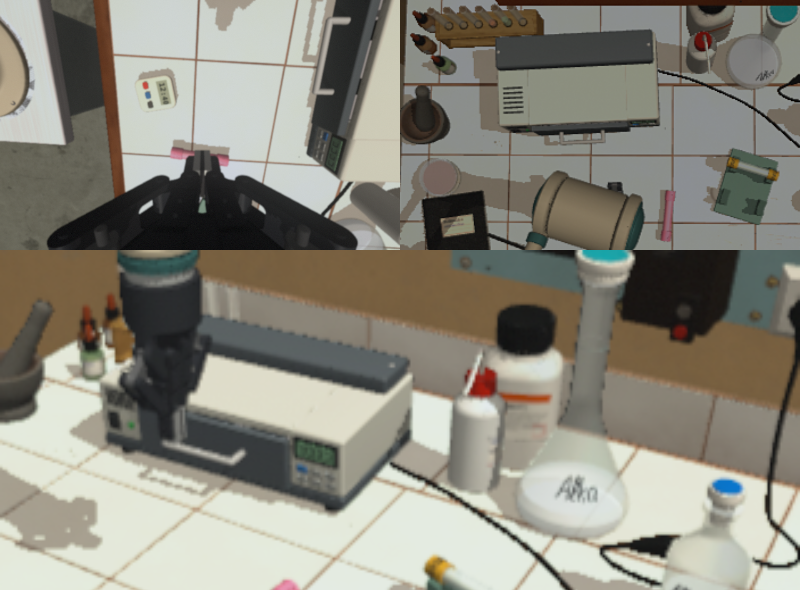

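```bash
python3 - <<'E'
from h import *
w=np.load("pics/f.npy",allow_pickle=True).item();d=w['d'];cv2.imwrite("pics/g.png",cv2.resize(d['image'][0:300,470:640],None,fx=3,fy=2,interpolation=cv2.INTER_CUBIC) if 0 else cv2.resize(d['image'][0:200,440:640],None,fx=3,fy=3,interpolation=cv2.INTER_CUBIC))
E
```

```text
(no output)
```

View pics/g.png

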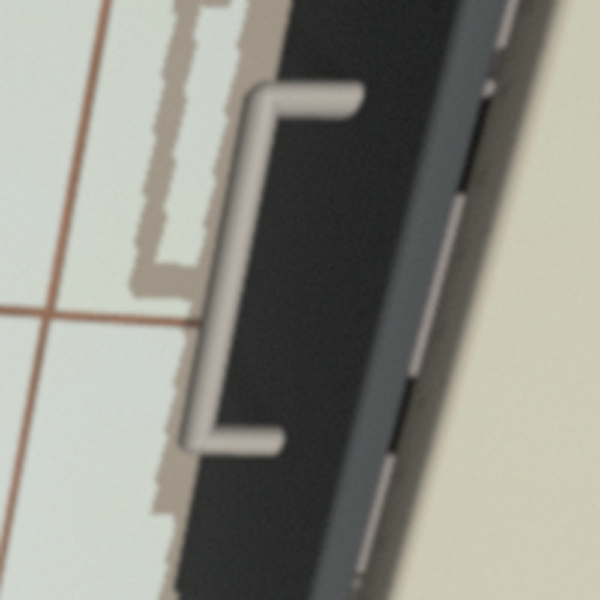

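```bash
python3 - <<'E'
from h import *
w=np.load("pics/f.npy",allow_pickle=True).item();d,s,t=w['d'],w['s'],w['t']
f=lambda c,r:(440+c/3,r/3)
for r,cs in ((300,(387,425,437,480)),(500,(332,373,383,423))):
    print('panel out,in z.097',onz(d,[f(cs[0],r),f(cs[1],r)],.097,s).round(4)[:,:2].tolist(),'housing low z.096',onz(d,f(cs[2],r),.096,s).round(4)[:,:2].tolist(),'top z.11',onz(d,f(cs[3],r),.11,s).round(4)[:,:2].tolist())
print('bar outer',onz(d,f(213,300),.066,s).round(4))
u=[(int(x),100) for x in (440+np.array([405,432,455,470,500,530])/3)]
print(dep(d,u,s).round(4).tolist())
print(g:=cv2.cvtColor(d['image'],cv2.COLOR_BGR2GRAY)[100,560:615].tolist())
E
```

```text
panel out,in z.097 [[0.6356, 0.0315], [0.6457, 0.0321]] housing low z.096 [[0.6497, 0.0324]] top z.11 [[0.6486, 0.0314]]
panel out,in z.097 [[0.6371, -0.0228], [0.6487, -0.0221]] housing low z.096 [[0.6524, -0.022]] top z.11 [[0.6511, -0.0198]]
bar outer [[0.6081 0.0318 0.066 ]]
[[0.6408, 0.0318, 0.0966], [0.6966, 0.0385, 0.039], [0.6474, 0.0318, 0.1036], [0.6487, 0.0317, 0.1065], [0.6533, 0.0317, 0.1097], [0.6609, 0.0322, 0.1097]]
[38, 39, 41, 41, 38, 37, 39, 49, 63, 73, 78, 83, 85, 83, 83, 83, 84, 84, 83, 83, 82, 90, 111, 134, 138, 118, 89, 74, 78, 79, 83, 83, 86, 88, 88, 94, 107, 130, 150, 167, 178, 188, 196, 199, 200, 201, 201, 199, 202, 200, 200, 201, 201, 201, 201]
```

The crop shows a gap of about 3.5 mm, with the drawer floor visible behind the panel. The last push felt an upward force as well, so the spread finger linkage probably met the housing edge. I'll turn the gripper 90° so the linkage spreads along y, then push again.

Call:
arm_command(series=[{"dp": [0,0,0],"angular": [-0.11,0,0],"gripper": 0},{"dp": [0,0,0],"angular": [-0.11,0,0],"gripper": 0},{"dp": [0,0,0],"angular": [-0.11,0,0],"gripper": 0},{"dp": [0,0,0],"angular": [-0.11,0,0],"gripper": 0},{"dp": [0,0,0],"angular": [-0.11,0,0],"gripper": 0},{"dp": [0,0,0],"angular": [-0.11,0,0],"gripper": 0},{"dp": [0,0,0],"angular": [-0.11,0,0],"gripper": 0},{"dp": [0,0,0],"angular": [-0.11,0,0],"gripper": 0}])

```text
clock: 22.65
position: [0.441, -0.0553, 0.1906]
ee_rot: [0.51, -0.474, 0.523, 0.492]
contact_force: [0.1, -0.2, 0.3]
width: 0.0004
```

```bash
python3 - <<'E'
from h import *
plan([.54,.034,.13],np.radians(93.3),4)
E
```

```text
pos [ 0.441  -0.0553  0.1906] dist 0.1465 turn deg [-7.17  0.34 -1.81] q6 -1.78 F [ 0.1 -0.2  0.3]
[0.121, -0.197, 0.199] [-0.0199, 0.0009, -0.005]
[0.122, -0.202, 0.193] [-0.0199, 0.0009, -0.005]
[0.123, -0.207, 0.187] [-0.0199, 0.0009, -0.005]
[0.125, -0.212, 0.18] [-0.0199, 0.0009, -0.005]
```

Call:
arm_command(series=[{"dp": [0.121,-0.197,0.199],"angular": [-0.0199,0.0009,-0.005],"gripper": 0},{"dp": [0.122,-0.202,0.193],"angular": [-0.0199,0.0009,-0.005],"gripper": 0},{"dp": [0.123,-0.207,0.187],"angular": [-0.0199,0.0009,-0.005],"gripper": 0},{"dp": [0.125,-0.212,0.18],"angular": [-0.0199,0.0009,-0.005],"gripper": 0},{"dp": [0,0,0],"angular": [0,0,0],"gripper": 0},{"dp": [0,0,0],"angular": [0,0,0],"gripper": 0},{"dp": [0,0,0],"angular": [0,0,0],"gripper": 0},{"dp": [0,0,0],"angular": [0,0,0],"gripper": 0}])

```text
clock: 23.65
position: [0.5378, 0.0438, 0.1251]
ee_rot: [0.481, -0.515, 0.483, 0.519]
contact_force: [1.1, -0.3, 0.2]
width: 0.0002
```

```bash
python3 - <<'E'
from h import *
plan([.57,.037,.0575],np.radians(93.3),4)
E
```

```text
pos [0.5378 0.0438 0.1251] dist 0.0752 turn deg [ 0.71  0.16 -0.33] q6 -1.69 F [ 1.1 -0.3  0.2]
[0.14, -0.067, -0.019] [0.002, 0.0004, -0.0009]
[0.141, -0.067, -0.019] [0.002, 0.0004, -0.0009]
[0.141, -0.066, -0.019] [0.002, 0.0004, -0.0009]
[0.141, -0.066, -0.018] [0.002, 0.0004, -0.0009]
```

Call:
arm_command(series=[{"dp": [0.14,-0.067,-0.019],"angular": [0.002,0,-0.001],"gripper": 0},{"dp": [0.141,-0.067,-0.019],"angular": [0.002,0,-0.001],"gripper": 0},{"dp": [0.141,-0.066,-0.019],"angular": [0.002,0,-0.001],"gripper": 0},{"dp": [0.141,-0.066,-0.018],"angular": [0.002,0,-0.001],"gripper": 0},{"dp": [0,0,0],"angular": [0,0,0],"gripper": 0},{"dp": [0,-0.04,0],"angular": [0,0,0],"gripper": 0},{"dp": [0,-0.04,0],"angular": [0,0,0],"gripper": 0},{"dp": [0,-0.04,0],"angular": [0,0,0],"gripper": 0}])

```text
clock: 24.65
position: [0.5875, 0.0362, 0.0526]
ee_rot: [0.487, -0.513, 0.485, 0.514]
contact_force: [0.9, 0.5, 0.6]
width: -0.0002
```

Call:
arm_command(series=[{"dp": [0,-0.02,0],"angular": [0,0,0],"gripper": 0},{"dp": [0,-0.02,0],"angular": [0,0,0],"gripper": 0},{"dp": [0,-0.02,0],"angular": [0,0,0],"gripper": 0},{"dp": [0,-0.02,0],"angular": [0,0,0],"gripper": 0},{"dp": [0,-0.02,0],"angular": [0,0,0],"gripper": 0},{"dp": [0,-0.02,0],"angular": [0,0,0],"gripper": 0},{"dp": [0,-0.02,0],"angular": [0,0,0],"gripper": 0},{"dp": [0,-0.02,0],"angular": [0,0,0],"gripper": 0}])

```text
clock: 25.65
position: [0.5957, 0.0369, 0.0526]
ee_rot: [0.481, -0.508, 0.491, 0.52]
contact_force: [-3.9, -0.6, 4.3]
width: 0.0003
```

```bash
python3 - <<'E'
from h import *
s=get_state();r=R(s['ee_rot']);print('tool x',r[:,0].round(3),s['contact_force'].round(1),s['moment'].round(2))
w=np.load("pics/f.npy",allow_pickle=True).item();d,s=w['d'],w['s']
uv=np.array([(u,v) for v in range(20,190) for u in range(500,640) if d['depth'][v,u]>0]);P=dep(d,uv,s)
th=np.radians(3.3);ax=np.array([np.cos(th),np.sin(th)])
a=P[:,:2]@ax; z=P[:,2]; b=P[:,1]
for n,m in(('panel top',(z>.094)&(z<.0985)&(a<.66)),('housing face',(z>.100)&(z<.1085)&(a<.66)),('low edge',(z>.098)&(z<.100)&(a<.66)),('panel face',(z>.03)&(z<.09)&(a<.645)&(a>.63))):
    for lo,hi in ((-.05,0),(0,.05),(.05,.1)):
        k=m&(b>lo)&(b<hi)
        if k.sum()>5: print(n,lo,k.sum(),np.percentile(a[k],[2,50,98]).round(4),np.percentile(z[k],[2,98]).round(4))
E
```

```text
tool x [-0.023  0.001 -1.   ] [-3.9 -0.6  4.3] [-0.12  0.75 -0.01]
panel top -0.05 798 [0.6358 0.6411 0.6498] [0.0944 0.0983]
panel top 0 1107 [0.6359 0.6416 0.65  ] [0.0942 0.0981]
panel top 0.05 1020 [0.6363 0.6418 0.6503] [0.0943 0.0982]
housing face -0.05 530 [0.6475 0.6489 0.6573] [0.1002 0.1084]
housing face 0 781 [0.6479 0.6493 0.6582] [0.1002 0.1084]
housing face 0.05 683 [0.6481 0.6495 0.6585] [0.1002 0.1084]
low edge -0.05 100 [0.6384 0.6487 0.65  ] [0.0981 0.1   ]
low edge 0 126 [0.6387 0.6491 0.6504] [0.098  0.0999]
low edge 0.05 121 [0.6378 0.6494 0.6507] [0.0981 0.0999]
panel face -0.05 1904 [0.6337 0.6361 0.6372] [0.0328 0.0892]
panel face 0 2402 [0.6355 0.6366 0.6377] [0.0362 0.0892]
panel face 0.05 2460 [0.6336 0.6369 0.6381] [0.0366 0.0893]
```

```bash
python3 - <<'E'
from h import *
th=np.radians(3.3);ax=np.array([np.cos(th),np.sin(th)])
def prof(f,rows,u0,u1,st):
    w=np.load(f,allow_pickle=True).item();d,s=w['d'],w['s']
    for v in rows:
        uv=[(u,v) for u in range(u0,u1,st)];P=dep(d,uv,s)
        print(v,[(u,int(round(1e4*(p[:2]@ax))),int(round(1e4*p[2]))) for (u,_),p in zip(uv,P)])
prof("pics/f.npy",(100,150),560 ,604,2) if 0 else prof("pics/f.npy",(100,),564,602,1)
prof("pics/f.npy",(150,),548,585,1)
prof("pics/w7.npy",(100,),224,262,1)
E
```

```text
100 [(564, 6364, 920), (565, 6349, 949), (566, 6370, 932), (567, 6363, 951), (568, 6366, 958), (569, 6364, 970), (570, 6375, 967), (571, 6391, 956), (572, 6382, 978), (573, 6406, 958), (574, 6404, 970), (575, 6415, 966), (576, 6424, 965), (577, 6421, 978), (578, 6440, 965), (579, 6452, 960), (580, 6469, 950), (581, 6463, 965), (582, 6474, 962), (583, 6978, 377), (584, 6977, 390), (585, 6975, 404), (586, 6486, 986), (587, 6483, 998), (588, 6485, 1006), (589, 6493, 1005), (590, 6492, 1015), (591, 6481, 1036), (592, 6483, 1043), (593, 6484, 1051), (594, 6491, 1051), (595, 6497, 1053), (596, 6495, 1065), (597, 6488, 1081), (598, 6488, 1089), (599, 6508, 1075), (600, 6506, 1086), (601, 6508, 1092)]
150 [(548, 6359, 882), (549, 6371, 878), (550, 6357, 906), (551, 6363, 910), (552, 6367, 916), (553, 6366, 927), (554, 6362, 944), (555, 6370, 944), (556, 6369, 957), (557, 6376, 958), (558, 6374, 971), (559, 6383, 970), (560, 6392, 969), (561, 6405, 963), (562, 6413, 965), (563, 6423, 962), (564, 6429, 965), (565, 6442, 960), (566, 6449, 962), (567, 6458, 961), (568, 6469, 958), (569, 6469, 96
[... 266 characters left out ...]
584, 6494, 1080)]
100 [(224, 4725, 7), (225, 4731, -8), (226, 4742, -7), (227, 4749, -20), (228, 4768, 4), (229, 5087, 964), (230, 5099, 976), (231, 5106, 975), (232, 5110, 965), (233, 5120, 970), (234, 5129, 975), (235, 5131, 955), (236, 5146, 979), (237, 5153, 976), (238, 5155, 957), (239, 5168, 977), (240, 5174, 970), (241, 5184, 978), (242, 5189, 968), (243, 5194, 958), (244, 5193, 923), (245, 5195, 904), (246, 5197, 880), (247, 5198, 853), (248, 5195, 809), (249, 5197, 783), (250, 5197, 752), (251, 5197, 717), (252, 5199, 689), (253, 5195, 636), (254, 5196, 602), (255, 5196, 560), (256, 5197, 526), (257, 5197, 484), (258, 5198, 449), (259, 5197, 400), (260, 5199, 363), (261, 5218, 405)]
```

Call:
arm_command(series=[{"dp": [0,-0.04,0],"angular": [0,0,0],"gripper": 0},{"dp": [0,-0.05,0],"angular": [0,0,0],"gripper": 0},{"dp": [0,-0.06,0],"angular": [0,0,0],"gripper": 0},{"dp": [0,-0.07,0],"angular": [0,0,0],"gripper": 0},{"dp": [0,-0.08,0],"angular": [0,0,0],"gripper": 0},{"dp": [0,-0.08,0],"angular": [0,0,0],"gripper": 0},{"dp": [0,-0.08,0],"angular": [0,0,0],"gripper": 0},{"dp": [0,-0.08,0],"angular": [0,0,0],"gripper": 0}])

```text
clock: 26.65
position: [0.5933, 0.0376, 0.0491]
ee_rot: [0.441, -0.473, 0.524, 0.554]
contact_force: [-18.3, -2.2, 16.7]
width: -0.0001
```

```bash
python3 - <<'E'
from h import *
s=get_state();r=R(s['ee_rot']);print('tool x',r[:,0].round(3),s['contact_force'].round(1),s['moment'].round(2))
plan([.595,.037,.0525],np.radians(93.3),1)
E
```

```text
tool x [-0.164 -0.007 -0.986] [-18.3  -2.2  16.7] [-0.35  2.89 -0.05]
pos [0.5933 0.0376 0.0491] dist 0.0039 turn deg [ 0.22  0.17 -9.46] q6 -1.67 F [-18.3  -2.2  16.7]
[-0.03, -0.009, -0.006] [0.0025, 0.0019, -0.1051]
```

The drawer holds against 18 N. I'll back off and look straight down on the panel/housing seam.

Call:
arm_command(series=[{"dp": [0,0.08,0],"angular": [0,0,0],"gripper": 0},{"dp": [0,0.2,0],"angular": [0,0,-0.05],"gripper": 0},{"dp": [0,0.2,0],"angular": [0,0,-0.05],"gripper": 0},{"dp": [-0.3,0,0],"angular": [0,0,0],"gripper": 0},{"dp": [-0.4,0,0],"angular": [0,0,0],"gripper": 0},{"dp": [-0.4,0,0],"angular": [0,0,0],"gripper": 0},{"dp": [-0.2,0,0],"angular": [0,0,0],"gripper": 0},{"dp": [0,0,0],"angular": [0,0,0],"gripper": 0}])

```text
clock: 27.65
position: [0.5335, 0.0338, 0.2153]
ee_rot: [0.486, -0.514, 0.483, 0.516]
contact_force: [-0.1, 0.2, -0.6]
width: 0.0003
```

```bash
python3 - <<'E'
from h import *
s=get_state();d=get_image("wrist");cv2.imwrite("pics/h.png",d['image']);np.save("pics/h.npy",{'d':d,'s':s})
C=np.linalg.inv(view(d,s));print('cam',C[:3,3].round(3),'look',-C[:3,2].round(3),np.array(d['mount']).round(3).tolist())
plan([.6,.03,.2],np.radians(93.3),1)
print(proj(d,[[.649,.032,.1],[.636,.032,.097]],s))
E
```

```text
cam [0.459 0.029 0.358] look [ 0.29   0.022 -0.957] [[-0.001, 0.29, -0.957, -0.142], [-0.001, 0.957, 0.29, 0.075], [1.0, 0.001, -0.0, 0.0], [0.0, 0.0, 0.0, 1.0]]
pos [0.5327 0.0339 0.2141] dist 0.0689 turn deg [ 0.17  0.25 -0.1 ] q6 -1.7 F [ 0.2 -0.2  0.5]
[0.116, -0.558, -0.067] [0.0019, 0.0027, -0.0012]
[[314.62847227 301.16605582]
 [315.30382022 289.25619406]]
```

Call:
arm_command(series=[{"dp": [0,-0.35,0],"angular": [0,0,0],"gripper": 0},{"dp": [0,-0.4,0],"angular": [0,0,0],"gripper": 0},{"dp": [0,-0.4,0],"angular": [0,0,0],"gripper": 0},{"dp": [0,-0.3,0],"angular": [0,0,0],"gripper": 0},{"dp": [0,0,0],"angular": [0,0,0],"gripper": 0},{"dp": [0,0,0],"angular": [0,0,0],"gripper": 0},{"dp": [0,0,0],"angular": [0,0,0],"gripper": 0},{"dp": [0,0,0],"angular": [0,0,0],"gripper": 0}])

```text
clock: 28.7
position: [0.7032, 0.0451, 0.1981]
ee_rot: [0.48, -0.507, 0.489, 0.522]
contact_force: [0.5, 0.1, 0.2]
width: -0.0005
```

```bash
python3 - <<'E'
from h import *
s=get_state();d=get_image("wrist");np.save("pics/i.npy",{'d':d,'s':s})
C=np.linalg.inv(view(d,s));print('pos',s['position'],'cam',C[:3,3].round(3))
q=proj(d,[[.649,.032,.1]],s)[0];u,v=q.astype(int);print(q)
cv2.imwrite("pics/i.png",cv2.resize(d['image'][max(0,v-60):v+60,u-80:u+80],None,fx=4,fy=4,interpolation=cv2.INTER_CUBIC))
th=np.radians(3.3);ax=np.array([np.cos(th),np.sin(th)])
for du in (-60,0,60):
    uv=[(u+du,y) for y in range(v-18,v+14)];P=dep(d,uv,s);print([(y,int(round(1e4*(p[:2]@ax))),int(round(1e4*p[2]))) for (_,y),p in zip(uv,P)])
E
```

```text
pos [0.70319815 0.04505564 0.19814879] cam [0.632 0.04  0.342]
[310.86403526 146.50093544]
[(128, 6350, -10), (129, 6362, -9), (130, 6363, 846), (131, 6370, 966), (132, 6378, 976), (133, 6387, 969), (134, 6395, 966), (135, 6403, 965), (136, 6412, 966), (137, 6420, 970), (138, 6428, 971), (139, 6437, 963), (140, 6445, 970), (141, 6454, 958), (142, 6464, 940), (143, 6471, 968), (144, 6480, 951), (145, 6524, 400), (146, 6491, 1050), (147, 6496, 1094), (148, 6504, 1089), (149, 6512, 1099), (150, 6520, 1098), (151, 6528, 1099), (152, 6536, 1102), (153, 6545, 1097), (154, 6553, 1095), (155, 6561, 1100), (156, 6569, 1102), (157, 6578, 1094), (158, 6585, 1103), (159, 6594, 1102)]
[(128, 6349, -3), (129, 6361, -1), (130, 6367, 398), (131, 6369, 953), (132, 6377, 962), (133, 6386, 959), (134, 6394, 974), (135, 6403, 962), (136, 6411, 975), (137, 6419, 977), (138, 6428, 967), (139, 6436, 972), (140, 6445, 964), (141, 6453, 964), (142, 6462, 961), (143, 6469, 987), (144, 6479, 957), (145, 6523, 394), (146, 6493, 1013), (147, 6496, 1079), (148, 6504, 1088), (149, 6512, 1082), (150, 6520, 1096), (151, 6528, 1099), (152, 6537, 1088), (153, 6543, 1109), (154, 6552, 1105), (155, 6561, 1097), (156, 6569, 1093), (157, 6577, 1101), (158, 6586, 1092), (159, 6595, 1089)]
[(128, 6344, 715), (129, 6354, 698), (130, 6363, 709), (131, 6372, 690), (132, 6377, 957), (133, 6385, 977), (134, 6393, 975), (135, 6402, 967), (136, 6410, 973), (137, 6418, 975), (138, 6427, 971), (139, 6435, 966), (140, 6444, 972), (141, 6452, 982), (142, 6461, 969), (143, 6469, 965), (144, 6478, 972), (145, 6487, 962), (146, 6533, 392), (147, 6495, 1085), (148, 6504, 1078), (149, 6512, 1087), (150, 6518, 1114), (151, 6526, 1107), (152, 6535, 1104), (153, 6545, 1086), (154, 6551, 1106), (155, 6560, 1094), (156, 6568, 1099), (157, 6576, 1098), (158, 6586, 1090), (159, 6592, 1109)]
```

View pics/i.png

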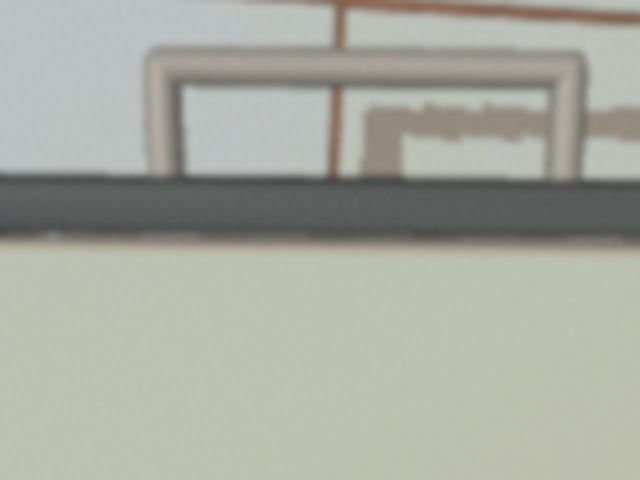

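The seam from above shows a gap of about 1 mm at most, even along the panel, and the drawer did not move under 18 N. It is shut. The robot is clear of everything, so I'm handing in.

```bash
python3 -c "
from h import *
print(get_state()['clock'],get_state()['contact_force'].round(1));print(sign_off())"
```

```text
28.75 [-0.7  1.1 -0.2]
the job is handed in; nothing more can be done
None
```

The blue tube is in the drawer's V-rests with its end against the stop plate, and the drawer is shut to within about 1 mm. I handed the job in at 28.75 s, with the robot clear of everything.

- **Loading:** I gripped the tube on the glass with 25 N, laid it in about 8 mm short of the stop, then pushed its free end with closed fingers.
- **Seating check:** The push stopped at about 5.5 N where I expected the stop. Close images put the top of the tube at 84 mm (axis at 72 mm) and its free end within 0.5 mm of the seated position.
- **Drawer:** I pushed it in by the bar handle. It stopped where I had predicted.
- **Brass tube:** It is unmoved in the green-grey rest; its end fittings measured the same before and after, to within 0.5 mm.

**What disagreed:** One oblique view suggested a gap of about 3.5 mm between panel and housing, and pushes at the end met some upward force I could not fully explain. I pushed again with the gripper turned 90°, up to about 18 N, and the drawer did not move. A view from nearly straight above then showed a gap of at most one pixel (about 1 mm), even along the panel, so I took the drawer as fully shut.

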